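Uncover the V-cradle and hold a lens barrel pressed into it

TASK

Lift the tent-shaped cover off the steel V-cradle by its grip bar and hang it astride the horizontal bar of the rail, hanging free and level. Then lay the brass lens barrel in the V, lengthwise along it and centred so that it lies across both supports, and keep pressing it down with about 15 N so that it bears firmly on both sloping sides, as while glue sets: finish while still holding it pressed, do not let go. Leave the marble block, the copper cup and the wooden tray where they are.

Things in the scene. Friction and masses are not known exactly. Their poses are not given: they have to be found in the camera images.
- cradle: Fixed rigid steel V-cradle. Base 140 x 164 x 12 mm; origin centre of its underside on the table; x along the V, y across, z up; yaw within 0.35 rad. Two supports, each 30 mm long and 60 mm wide, at x = +-45 mm, 60 mm gap between them open down to z = 12 mm. V sides at 45 degrees: bottom line z = 24 mm, top edges y = +-24, z = 48 mm. Seated barrel's axis: y = 0, z = 52 mm.
- cradle_left: The sloping side of the V on the cradle's +y side (part of the fixed cradle; both supports' faces on that side); same origin and axes as cradle.
- cradle_right: The sloping side of the V on the cradle's -y side; same origin and axes as cradle.
- cover: Loose tent-shaped cover, grey 4 mm sheet, 0.15-0.25 kg: two panels at right angles, ridge along its x, 130 mm long, 150 wide. Origin: middle of the plane of its lower edges; z up. Inner ridge line z = 72 mm. Wooden grip bar on the ridge: 60 mm (x), 12 thick (y), z = 72 to 116 mm; grip from above. Starts on the cradle's base plate (12 mm above the table), over the V, x along it.
- cover_ridge (a point): Point of the cover on its inner ridge line at mid-length (cover frame 0, 0, 72 mm). With the cover hung, it lies 11 mm above the bar's axis.
- rail: Fixed rail: steel bar 16 mm in diameter along its x, axis 160 mm above the table, on two 14 mm posts at x = +-112 mm, on a wooden foot 250 x 110 x 12 mm. Origin at the centre of the foot's underside, straight below the bar's middle; z up. It stands left or right of the cradle, the rest on the other side. Yaw within 0.35 rad.
- rest: Fixed low wooden rest 150 x 70 mm, origin at the centre of its underside, x lengthwise, yaw within 0.35 rad. Two strips at x = +-52 mm (each 24 mm long) carry the barrel's ends, floor 14 mm and ridges 24 mm high; between them it is only 5 mm high, free for fingers.
- barrel: Loose brass lens barrel, a plain cylinder 40 mm in diameter and 140 mm long with thin dark bands and glass at both ends, 0.16 to 0.25 kg. Origin at the middle of its axis; x along the axis (either way round is the same). It starts lying on the rest, along the rest's x, its axis 34 mm above the table.
- marble: Loose bystander: white marble sample block 70 x 90 x 60 mm, origin at the centre of its underside.
- cup: Loose bystander: copper cup, 64 mm across and 60 mm high, origin at the centre of its underside.
- toolbox: Loose bystander: open wooden tray 90 x 160 x 35 mm, origin at the centre of its underside.
Mind the look-alikes: they are no part of the job. What is meant by the barrel is not red, and is the larger of those in its own colour. Of the things that look like the cradle, take the one that is farthest from the robot's base at the start.

How it is judged (in metres and radians):
On the way:
1. the cover hangs astride the rail's bar, level, let go and at rest (y of cover_ridge in the frame of rail between -0.015 and 0.015 m and z of cover_ridge in the frame of rail between 0.163 and 0.18 m and x of cover_ridge in the frame of rail between -0.045 and 0.045 m and angle between cover's own z axis and vertical below 0.35 rad and angle between the x axis of cover and the x axis of rail, either way round below 0.25 rad and contact force between cover and rail above 0.5 N and contact force between cover and the arm below 0.05 N and contact force between cover and the fingers below 0.05 N and linear speed of cover below 0.05 m/s), for 0.3 s.
At the end, for the whole second after the job is handed in: Cover hangs free astride the bar (15 mm sideways, 45 mm along, 0.25 rad, tilt under 0.35 rad). Barrel in the V: within 15 mm lengthwise, 3 mm sideways, axis 48.5 to 54.5 mm above the table, 0.06 rad; fingers on it, over 2.5 N on each sloping side, 6 N in all, at rest (all of step 1 and x of barrel in the frame of cradle between -0.015 and 0.015 m and y of barrel in the frame of cradle between -0.003 and 0.003 m and z of barrel in the frame of cradle between 0.0485 and 0.0545 m and angle between the x axis of barrel and the x axis of cradle, either way round below 0.06 rad and contact force between barrel and cradle_left above 2.5 N and contact force between barrel and cradle_right above 2.5 N and contact force between barrel and cradle above 6 N and contact force between barrel and the fingers above 2 N and linear speed of barrel below 0.02 m/s and angular speed of barrel below 0.3 rad/s); the arm keeps its last pose, push and grip.
It fails at once if the marble block, cup or tray is disturbed (moved more than 20 mm) (distance of any of marble, cup, toolbox from where it was at the start of the episode above 0.02 m).
It also fails if it takes over 64 s, if anything falls off the work surface, if the arm or the gripper's body presses on something with over 40 N, if the wrist force passes 120 N, or if a joint passes its speed limit or range.

ROBOT

A 6-joint arm with a two-finger parallel gripper is mounted at the origin on the work surface. World frame = base frame: x ahead of the robot, y to its left, z up, the work surface at z = 0. Lengths are in mm, angles in rad, forces in N, time in s.
With the tool pointing down it reaches from about 350 to 975 mm from the base axis. Payload 7.1 kg.
Tool frame: the origin (TCP) lies on the front face of the gripper's body, between the roots of the fingers; the fingertips stand 80 mm ahead of it and the grasp point (between the pads) lies 61 mm ahead of it (env.tips_ahead is the distance from the TCP to the fingertips, in mm); z points along the fingers, y is the direction in which the jaws open and shut (so a half turn about z gives the same grasp; the last joint's range is limited). The gripper opens to 88 mm and grips with 3 to 60 N. Pads are 20 mm wide; open, the fingers measure 115 mm over their backs; the gripper's body (75 mm by 178 mm) begins 61 mm behind the grasp point.
Start: joints at [-1.33, 0.423, 1.63, -0, 1.089, -0.019], TCP at [160.573, -604.005, 302.675] pointing down, gripper open.
Joint ranges: [-3, 3], [-0.9, 2.11], [0.09, 2.58], [-1.31, 4.45], [0.11, 2.69], [-2.54, 2.54]. Speed limits (rad/s): [2.39, 2.39, 3.01, 3.14, 3.14, 3.14].

INTERFACE

Orientations are given as a unit quaternion [x, y, z, w].
In Python, from station import env, set_gripper, viewer, workorder gives the robot as it stands. Calls block until the motion is done:
- env.reach(position, orientation): joint-space move of the TCP to a pose.
- env.move_l(position, rot=None, rate=150, f_stop=None): straight line of the TCP; rot=None keeps the orientation; rate is the mean speed in mm/s. With f_stop (N) it stops when the force on the tool has changed by that much, and returns True; else False.
- env.move_joints(angles): joint-space move.
- set_gripper(opening): finger opening in mm; the grip force is fixed at half the most; returns when the fingers have stopped.
- env.hold(seconds).
- env.ik(position, orientation): joint angles nearest the present ones, or None.
- env.read_state(): the state.
- viewer.camera(name): name is "scene" or "top" or "wrist"; returns the picture (420x560x3 uint8, blue, green, red); there is no depth.
- viewer.camera_params(name): a dict with "fx", "fy", "cx", "cy" (pixels), "dist" ([k1, k2, p1, p2, k3] as OpenCV has them; the pictures are not rectified), "pose" (4x4, takes a point from camera to world coordinates); the wrist camera has in their place "tool_from_camera" (4x4, takes a point from camera to tool coordinates, whose origin is the TCP and whose axes are the flange's). Camera axes: x right, y up, looking along -z (the intrinsics and any distortion apply to the point x, -y, -z); pixel columns grow to the right and rows downward; lengths in mm; the calibration is good to about 2 mm. A picture is of the moment at which its call begins: read the wrist's pose just before it. camera_params takes no time and is no camera call.
A pose or a line that the arm cannot do raises env.IKError and nothing moves.
- workorder.sign_off(): hands the job in, once; it reports no verdict.
The state is a dict: "time_s": time; "qpos": joint angles; "dq": joint speeds; "tau": joint torques, N m; "tool_pos": TCP position; "orientation": TCP orientation; "force": force on the tool from outside, world axes, zero at the start; "wrist_torque": the same for the moment, N m; "width": finger opening in mm.
Only numpy, scipy, OpenCV 4.12 (cv2) and the standard library are available. Lean on these libraries where they do the work, as an engineer would, in place of code of your own. Each camera call takes 0.05 s, during which the arm holds its last target.

## Working session

There is one attempt and no reset: what is moved stays moved. The work goes in short steps, each a Python script; the robot and the scene stay as the last script left them, time stands still between calls to the robot, and variables do not carry over. Pictures are saved under pics/ and viewed, and the job is handed in when it is done.

```bash
ls; mkdir -p pics
python3 - <<'E'
from station import env, set_gripper, viewer, workorder
import cv2, numpy as np
np.set_printoptions(precision=3,suppress=True)
for n in ("scene","top","wrist"):
    im=viewer.camera(n); cv2.imwrite(f"pics/{n}0.png",im); print(n,viewer.camera_params(n))
s=env.read_state(); print(s['time_s'],s['orientation'],s['tool_pos'],s['force'],s['width'])
E
```

```text
pics
scene {'fx': 391.7443779800764, 'fy': 391.7443779800764, 'cx': 281.3091160970723, 'cy': 213.5290403304126, 'dist': array([-0.025,  0.   ,  0.   ,  0.   ,  0.   ]), 'pose': array([[   0.567,   -0.698,    0.437,  930.83 ],
       [   0.823,    0.491,   -0.284, -340.951],
       [  -0.016,    0.521,    0.853,  822.961],
       [   0.   ,    0.   ,    0.   ,    1.   ]])}
top {'fx': 419.1502069177609, 'fy': 419.1502069177609, 'cx': 278.1172568666834, 'cy': 210.58937409828326, 'dist': array([-0.115,  0.   ,  0.   ,  0.   ,  0.   ]), 'pose': array([[  -0.021,    0.997,   -0.078,  437.598],
       [  -0.999,   -0.018,    0.03 ,  -63.223],
       [   0.029,    0.079,    0.997, 1165.578],
       [   0.   ,    0.   ,    0.   ,    1.   ]])}
wrist {'fx': 358.8276415413126, 'fy': 358.8276415413126, 'cx': 274.3143887100468, 'cy': 204.3451142577893, 'dist': array([-0.028,  0.   ,  0.   ,  0.   ,  0.   ]), 'tool_from_camera': array([[  0.   ,   0.967,   0.256,  70.231],
       [  1.   ,  -0.   ,  -0.   ,   0.533],
       [ -0.   ,   0.256,  -0.967, -83.425],
       [  0.   ,   0.   ,   0.   ,   1.   ]])}
0.15 [ 0.992  0.13  -0.    -0.001] [ 160.517 -603.707  302.086] [-0.054 -0.526 -1.663] 87.52723378365488
```

View pics/top0.png

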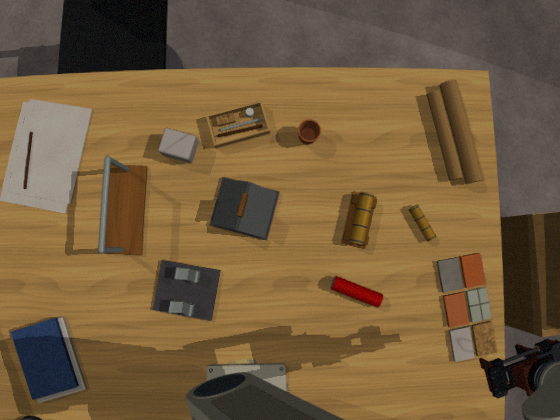

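View pics/scene0.png

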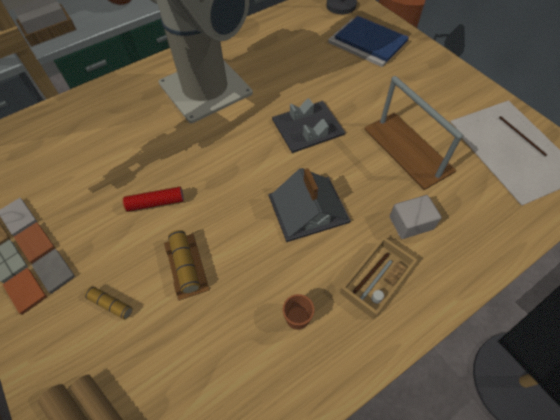

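View pics/wrist0.png

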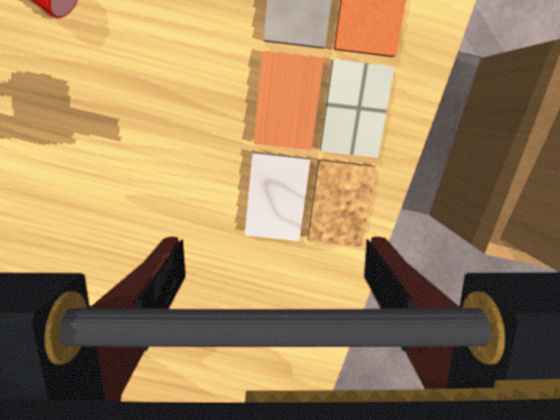

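Candidates, in top view: barrels are the large brass on the rest (360,219), small brass (422,222) and red (357,291). I take (360,219). Cradles are the bare one (186,289), nearer the base, and the covered one (244,208), farther away, so I take (244,208). Next, close crops.

```bash
cat > h.py <<'E'
import numpy as np, cv2
from scipy.spatial.transform import Rotation as R
from station import env, set_gripper, viewer, workorder
np.set_printoptions(precision=2,suppress=True)
def wristpose():
    s=env.read_state(); T=np.eye(4); T[:3,:3]=R.from_quat(s['orientation']).as_matrix(); T[:3,3]=s['tool_pos']; return T
def cam(name,T=None):
    p=viewer.camera_params(name)
    P=p['pose'] if name!='wrist' else T@p['tool_from_camera']
    return p,P
def ray(name,uv,T=None):
    p,P=cam(name,T); K=np.array([[p['fx'],0,p['cx']],[0,p['fy'],p['cy']],[0,0,1]])
    q=cv2.undistortPoints(np.array(uv,float).reshape(-1,1,2),K,p['dist']).reshape(-1,2)
    d=np.c_[q[:,0],-q[:,1],-np.ones(len(q))]@P[:3,:3].T
    return P[:3,3],d/np.linalg.norm(d,axis=1)[:,None]
def plane(name,uv,z,T=None):
    o,d=ray(name,uv,T); return o+d*((z-o[2])/d[:,2])[:,None]
def tri(a,b):
    (o1,d1),(o2,d2)=a,b; n=np.eye(3)
    A=[];B=[]
    for o,d in((o1,d1[0]),(o2,d2[0])):
        M=n-np.outer(d,d);A.append(M);B.append(M@o)
    x=np.linalg.lstsq(np.vstack(A),np.hstack(B),rcond=None)[0]
    return x,[np.linalg.norm((n-np.outer(d,d))@(x-o)) for o,d in((o1,d1[0]),(o2,d2[0]))]
def project(name,pts,T=None):
    p,P=cam(name,T);K=np.array([[p['fx'],0,p['cx']],[0,p['fy'],p['cy']],[0,0,1]])
    q=(np.array(pts,float).reshape(-1,3)-P[:3,3])@P[:3,:3]; q=q*[1,-1,-1]
    return cv2.projectPoints(q,np.zeros(3),np.zeros(3),K,p['dist'])[0].reshape(-1,2)
def quat(yaw):  # tool down, tool y axis (jaw) at world angle yaw+90deg; tool x along yaw
    c,s=np.cos(yaw),np.sin(yaw)
    return R.from_matrix(np.array([[c,s,0],[s,-c,0],[0,0,-1]])).as_quat()
E
python3 - <<'E'
from h import *
a=cv2.imread('pics/top0.png')
c1=cv2.resize(a[140:270,60:300],None,fx=3.3,fy=3.3,interpolation=cv2.INTER_CUBIC)
c2=cv2.resize(a[170:270,320:450],None,fx=6,fy=6,interpolation=cv2.INTER_CUBIC)
cv2.imwrite('pics/c1.png',c1);cv2.imwrite('pics/c2.png',c2)
E
```

```text
(no output)
```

View pics/c1.png

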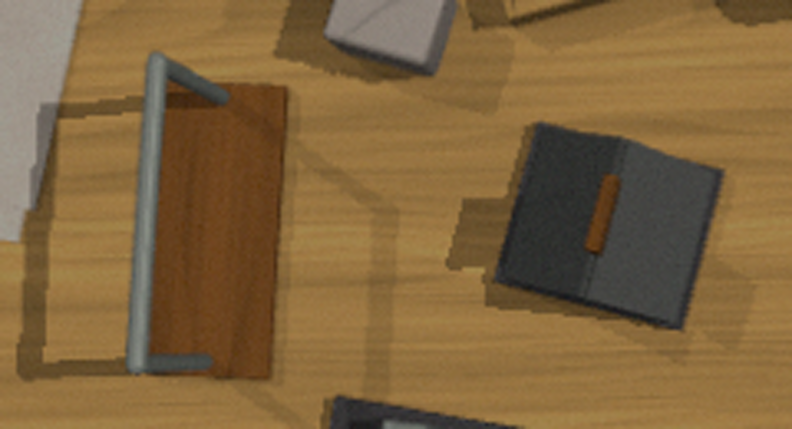

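View pics/c2.png

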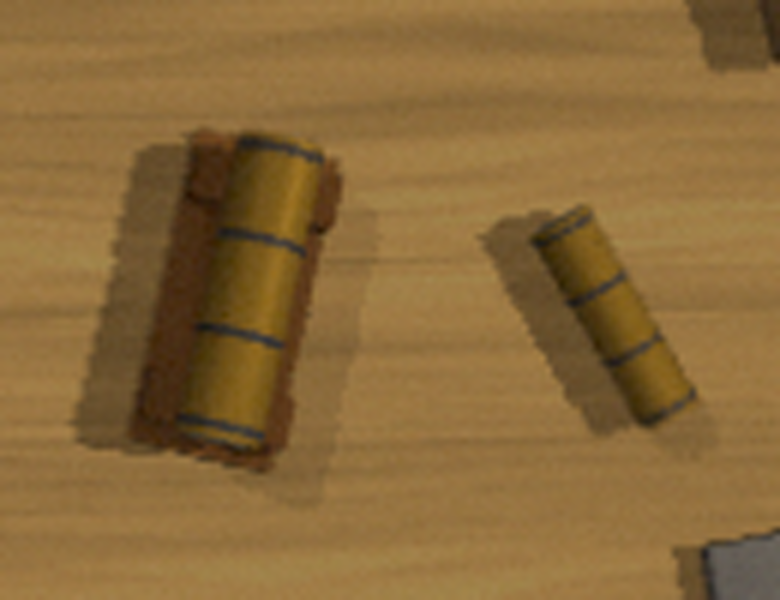

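Crop 1 shows the cover with its wooden grip bar, centred at about (603,214) in the crop, and the rail bar running from (155,58) to (137,370). Crop 2 shows the large barrel at about (250,290) on its rest, clearly bigger than the small one at (615,315). Coarse measurements next.

Run:
```python
from h import *
im=cv2.imread('pics/top0.png')
f=lambda L:np.array(L)/3.3+[60-.35,140-.35]
cov=plane('top',f([(537,124),(722,170),(682,328),(498,280)]),12)
print('cover corners',cov, 'centre',cov.mean(0),'sides',[np.linalg.norm(cov[i]-cov[i-1]) for i in range(4)])
e=cov[0]+cov[1]-cov[2]-cov[3];print('yaw',np.arctan2(e[1],e[0]))
g=plane('top',f([(610,177),(595,252)]),128);print('grip',g,g.mean(0),np.linalg.norm(g[0]-g[1]))
b=plane('top',f([(155,62),(137,367)]),160);print('bar',b,b.mean(0),np.linalg.norm(b[0]-b[1]),np.arctan2(*(b[0]-b[1])[[1,0]]))
ft=plane('top',f([(287,87),(269,378)]),12);print('foot right edge',ft,ft.mean(0),np.linalg.norm(ft[0]-ft[1]),np.arctan2(*(ft[0]-ft[1])[[1,0]]))
# barrel by colour
k=lambda L:np.array(L)/6+[320-.42,170-.42]
w=plane('top',k([(236,140),(325,155),(264,440),(176,420)]),34);print('barrel',w,w.mean(0))
e=w[0]+w[1]-w[2]-w[3];print('len',np.linalg.norm(e)/2,'yaw',np.arctan2(e[1],e[0]))
for n,x,y,zz in(('marble',178,145,60),('cup',309,131,60),('tray',234,125,35),('cradle2',186,289,48)):
    print(n,plane('top',[(x,y)],zz))
```

```text
cover corners [[ 623.55   54.69   12.  ]
 [ 581.83 -100.19   12.  ]
 [ 450.04  -64.16   12.  ]
 [ 492.85   88.46   12.  ]] centre [537.07  -5.3   12.  ] sides [np.float64(134.9897044969401), np.float64(160.40650586025544), np.float64(136.62111005927912), np.float64(158.517694376695)]
yaw -0.25988499921880204
grip [[563.47 -11.87 128.  ]
 [507.     0.18 128.  ]] [535.24  -5.85 128.  ] 57.73809131826624
bar [[652.45 325.11 160.  ]
 [426.53 335.66 160.  ]] [539.49 330.38 160.  ] 226.1588540014954 -0.04668257157535606
foot right edge [[659.55 267.05  12.  ]
 [414.37 281.23  12.  ]] [536.96 274.14  12.  ] 245.59453407211575 -0.05779672875553661
barrel [[ 570.73 -320.44   34.  ]
 [ 563.19 -361.65   34.  ]
 [ 433.56 -328.55   34.  ]
 [ 443.57 -288.38   34.  ]] [ 502.76 -324.76   34.  ]
len 132.4677975975128 yaw -0.24850175845159347
marble [[705.76 168.75  60.  ]]
cup [[ 738.56 -184.77   60.  ]]
tray [[765.15  19.43  35.  ]]
cradle2 [[321.4  150.96  48.  ]]
```

```bash
cat >> h.py <<'E'
def shot(name):
    T=wristpose(); im=viewer.camera('wrist'); cv2.imwrite(f'pics/{name}.png',im); np.save(f'pics/{name}.npy',T); return im,T
E
python3 - <<'E'
from h import *
env.reach([537,-5,300],quat(-0.25)); shot('w1'); s=env.read_state(); print(s['time_s'],s['tool_pos'],s['qpos'])
E
```

```text
2.7083 [537.08  -5.63 300.  ] [-0.03  0.3   1.83 -0.    1.02  1.79]
```

View pics/w1.png

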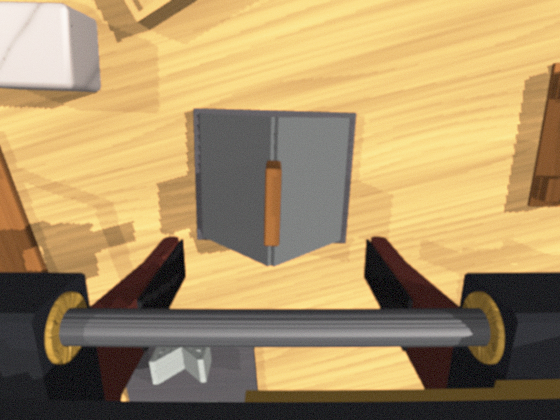

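Run:
```python
from h import *
a=cv2.imread('pics/w1.png');T=np.load('pics/w1.npy')
cv2.imwrite('pics/w1c.png',cv2.resize(a[95:275,180:370],None,fx=3.3,fy=3.3,interpolation=cv2.INTER_CUBIC))
print(project('wrist',[[537,-5,128]],T))
hsv=cv2.cvtColor(a,cv2.COLOR_BGR2HSV); m=cv2.inRange(hsv,(3,110,60),(20,255,255)); m2=np.zeros_like(m);m2[140:260,240:310]=m[140:260,240:310]
n,l,st,c=cv2.connectedComponentsWithStats(m2);i=1+np.argmax(st[1:,4]);print(st[i],c[i])
r=cv2.minAreaRect(np.argwhere(l==i)[:,::-1].astype(np.float32));print(r)
```

```text
[[273.08 208.24]]
[ 264  161   17   85 1295] [272.   203.18]
((271.97064208984375, 203.02774047851562), (15.70787525177002, 84.30845642089844), 1.6365771293640137)
```

View pics/w1c.png

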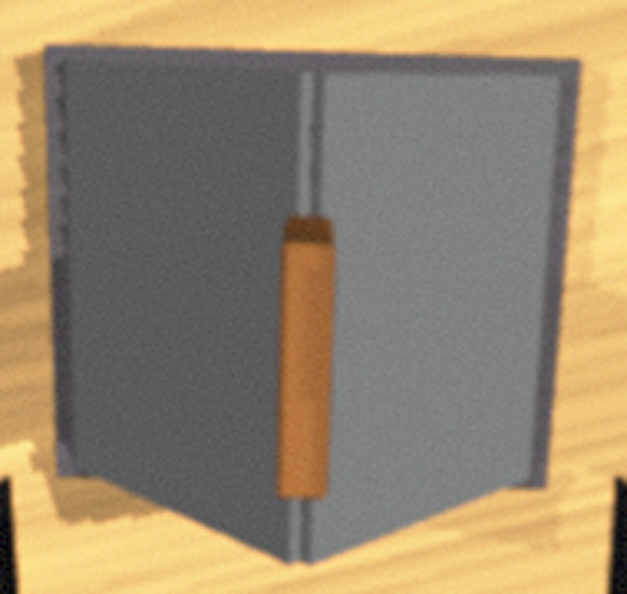

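Run:
```python
from h import *
T=np.load('pics/w1.npy')
f=lambda L:np.array(L)/3.3+[180-.35,95-.35]
def box(n,L,z):
    p=plane('wrist',f(L),z,T); e=p[0]+p[1]-p[2]-p[3]
    print(n,p.mean(0),'yaw',np.arctan2(e[1],e[0]),'sides',[round(float(np.linalg.norm(p[i]-p[i-1])),1) for i in range(4)])
box('base',[(47,46),(580,62),(546,487),(58,475)],12)
box('grip',[(286,240),(334,240),(325,497),(277,496)],128)
```

```text
base [537.32  -4.46  12.  ] yaw -0.27812986577118937 sides [138.5, 162.4, 137.9, 163.0]
grip [537.81  -4.53 128.  ] yaw -0.28574451093012887 sides [59.4, 10.4, 59.6, 11.1]
```

Run:
```python
from h import *
q=quat(-0.285)
env.reach([537.6,-4.5,230],q)
print(env.move_l([537.6,-4.5,176],rate=80,f_stop=10))
set_gripper(0); s=env.read_state(); print(s['width'],s['tool_pos'],s['force'])
env.move_l([537.6,-4.5,365],rate=150)
s=env.read_state(); print(s['time_s'],s['width'],s['tool_pos'],s['force'])
cv2.imwrite('pics/s1.png',viewer.camera('scene'))
```

```text
False
11.991434510687464 [537.6   -4.49 175.99] [-0.21  0.54  0.41]
6.475 11.768658039665834 [537.13  -4.5  364.01] [ 0.16 -0.04 -2.83]
```

View pics/s1.png

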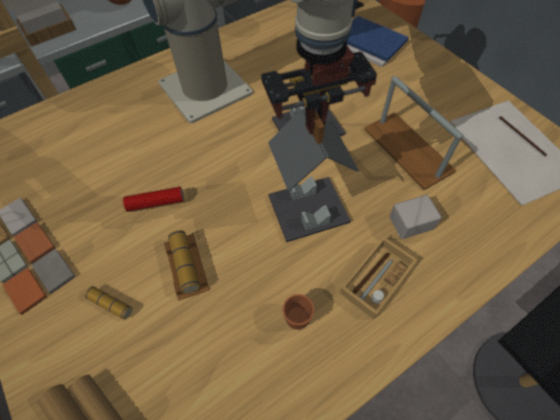

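The cover is held at (305,145) and the target cradle is bare at (308,208). Next I carry the cover over the rail and look before lowering.

```bash
python3 - <<'E'
from h import *
env.move_l([539,330,370],rot=quat(-0.05),rate=170)
shot('w2')
cv2.imwrite('pics/t2.png',viewer.camera('top'));cv2.imwrite('pics/s2.png',viewer.camera('scene'))
s=env.read_state(); print(s['time_s'],s['width'],s['tool_pos'],s['force'],s['qpos'])
E
python3 -c "
import cv2,numpy as np
a=cv2.imread('pics/w2.png');b=cv2.imread('pics/s2.png')
cv2.imwrite('pics/m2.png',cv2.resize(np.hstack([a,b]),(800,300)))"
```

```text
8.7917 11.928118113830477 [539.11 329.49 370.07] [ 0.25  0.86 -2.9 ] [ 0.53  0.37  1.55 -0.    1.22  2.15]
```

View pics/m2.png

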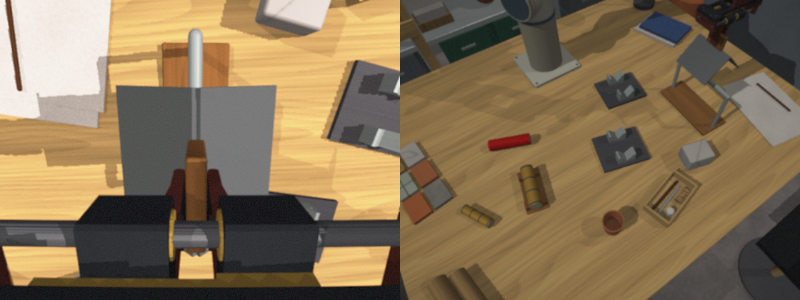

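Run:
```python
from h import *
a=cv2.imread('pics/w2.png');T=np.load('pics/w2.npy')
cv2.imwrite('pics/w2c.png',cv2.resize(a[20:200,180:370],None,fx=3.3,fy=3.3,interpolation=cv2.INTER_CUBIC))
```

```text
(no output)
```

View pics/w2c.png

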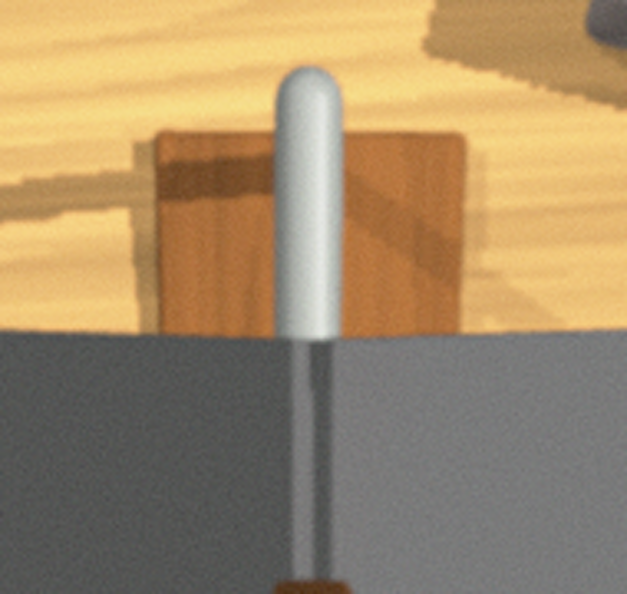

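Run:
```python
from h import *
T=np.load('pics/w2.npy')
f=lambda L:np.array(L)/3.3+[180-.35,20-.35]
b=plane('wrist',f([(309,100),(309,330)]),160,T); print(b, np.arctan2(*(b[0]-b[1])[[1,0]]))
d=b[0]-b[1]; print('bar y at x=539:',b[1,1]+d[1]/d[0]*(539-b[1,0]))
e=plane('wrist',f([(309,68)]),160,T);print('end',e)
c=plane('wrist',f([(155,132),(465,132)]),12,T);print('foot corners',c, c.mean(0))
```

```text
[[653.46 323.8  160.  ]
 [601.53 326.46 160.  ]] -0.051208536385748696
bar y at x=539: 329.6646768820351
end [[660.36 323.44 160.  ]]
foot corners [[668.   377.45  12.  ]
 [662.51 269.07  12.  ]] [665.26 323.26  12.  ]
```

Run:
```python
from h import *
env.move_l([540,329.6,275],rate=120)
print(env.move_l([540,329.6,260],rate=30,f_stop=3)); s=env.read_state(); print(s['time_s'],s['tool_pos'],s['force'])
cv2.imwrite('pics/s3.png',viewer.camera('scene'))
set_gripper(60); env.hold(0.2)
p=s['tool_pos']; env.move_l([540,329.6,345],rate=150)
shot('w3'); s=env.read_state(); print(s['time_s'],s['tool_pos'],s['force'])
a=cv2.imread('pics/w3.png');b=viewer.camera('scene')
cv2.imwrite('pics/s3b.png',b)
cv2.imwrite('pics/m3.png',cv2.resize(np.hstack([a,b]),(800,300)))
```

```text
True
10.15 [540.23 330.21 263.84] [0.9  3.09 0.81]
12.025 [539.44 329.27 343.7 ] [ 0.65 -0.5   0.74]
```

View pics/m3.png

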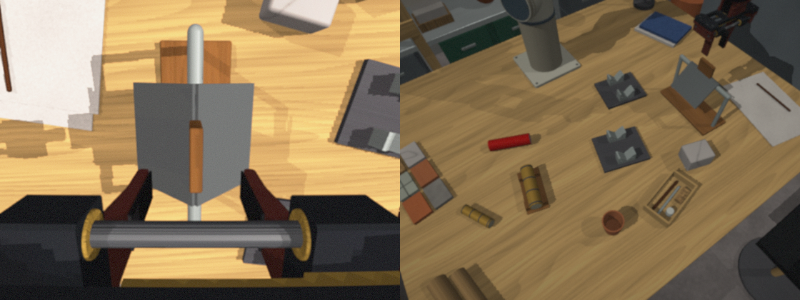

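The cover hangs symmetrically on the bar (wrist view, ridge at column 195 between edges at 135 and 252) and the fingers are clear of it. Next I measure the cradle and the barrel from above.

Run:
```python
from h import *
env.reach([537,-4.5,290],quat(-0.28)); env.hold(0.2); shot('w4')
env.reach([503,-325,270],quat(-0.25)); env.hold(0.2); shot('w5')
s=env.read_state(); print(s['time_s'],s['tool_pos'])
a=cv2.imread('pics/w4.png');b=cv2.imread('pics/w5.png')
cv2.imwrite('pics/w4c.png',cv2.resize(a[90:290,170:380],None,fx=3,fy=3,interpolation=cv2.INTER_CUBIC))
cv2.imwrite('pics/w5c.png',cv2.resize(b[100:300,170:380],None,fx=3,fy=3,interpolation=cv2.INTER_CUBIC))
```

```text
15.075 [ 503.51 -324.01  270.17]
```

View pics/w4c.png

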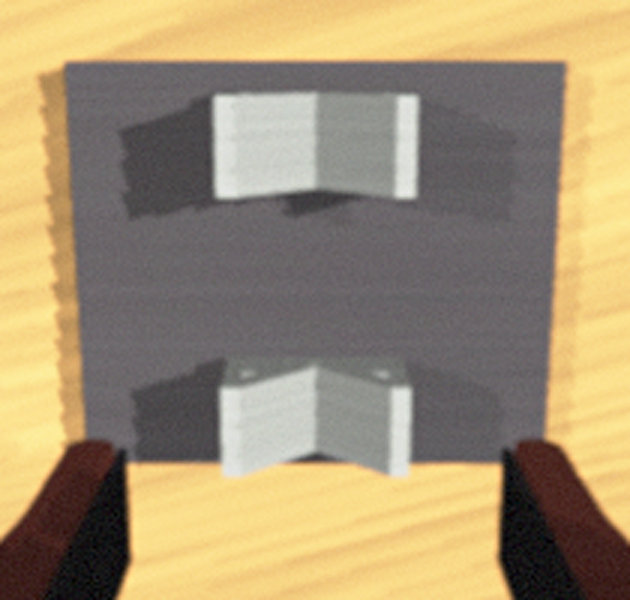

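View pics/w5c.png

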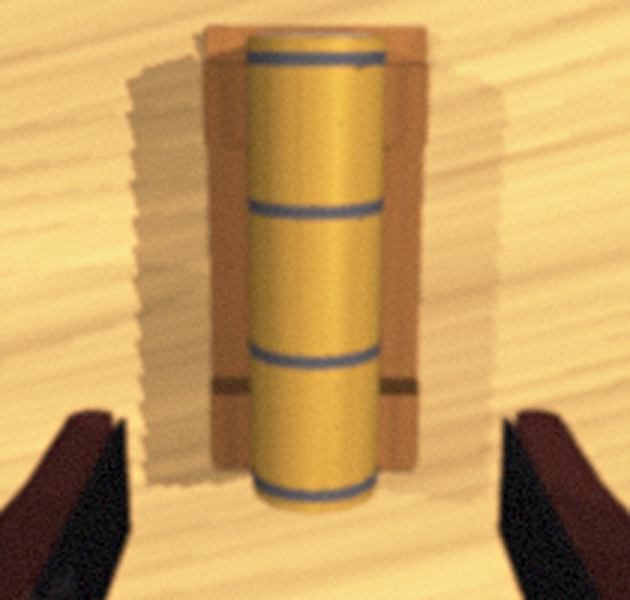

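Run:
```python
from h import *
T=np.load('pics/w4.npy')
f=lambda L,oy:np.array(L)/3.+[170-.33,oy-.33]
def box(n,L,z,T,oy):
    p=plane('wrist',f(L,oy),z,T); e=p[0]+p[1]-p[2]-p[3]
    print(n,p.mean(0),'yaw',np.arctan2(e[1],e[0]),'sides',[round(float(np.linalg.norm(p[i]-p[i-1])),1) for i in range(4)])
box('supports',[(214,96),(418,95),(411,476),(221,476)],48,T,90)
box('base',[(66,62),(566,62),(545,463),(86,463)],12,T,90)
v=plane('wrist',f([(317,191),(317,366)],90),24,T);print('vline',v,v.mean(0),np.arctan2(*(v[0]-v[1])[[1,0]]))
T=np.load('pics/w5.npy')
b=plane('wrist',f([(316,58),(316,214),(315.5,364),(316,498)],100),54,T);print('bands',b)
print((b[0]+b[3])/2,(b[1]+b[2])/2)
e=plane('wrist',f([(247,58),(385,58),(378,490),(252,490)],100),34,T);m1=(e[0]+e[1])/2;m2=(e[2]+e[3])/2
print(m1,m2,np.arctan2(*(m1-m2)[[1,0]]))
box('rest',[(206,27),(428,27),(417,468),(211,468)],24,T,100)
```

```text
supports [537.19  -4.44  48.  ] yaw -0.27751309884489206 sides [120.0, 60.2, 120.2, 61.5]
base [537.29  -4.41  12.  ] yaw -0.2788356852831102 sides [139.3, 163.0, 139.2, 164.6]
vline [[565.03 -12.74  24.  ]
 [508.33   3.4   24.  ]] [536.68  -4.67  24.  ] -0.27730640292657094
bands [[ 564.38 -340.19   54.  ]
 [ 522.92 -329.71   54.  ]
 [ 480.14 -318.76   54.  ]
 [ 439.02 -308.52   54.  ]]
[ 501.7  -324.35   54.  ] [ 501.53 -324.24   54.  ]
[ 563.9  -340.09   34.  ] [ 432.94 -306.68   34.  ] -0.2497878232691784
rest [ 504.28 -324.86   24.  ] yaw -0.2542162803777904 sides [140.6, 65.8, 140.5, 67.9]
```

Run:
```python
from h import *
env.reach([501.7,-324.3,150],quat(-0.25))
print(env.move_l([501.7,-324.3,95],rate=80,f_stop=10))
set_gripper(20); s=env.read_state(); print(s['width'],s['tool_pos'],s['force'])
env.move_l([501.7,-324.3,200],rate=150)
s=env.read_state(); print(s['time_s'],s['width'],s['tool_pos'],s['force'])
env.move_l([537.1,-4.5,200],rot=quat(-0.278),rate=180)
env.hold(0.2);shot('w6');s=env.read_state(); print(s['time_s'],s['width'],s['tool_pos'],s['force'])
```

```text
False
39.33560631055219 [ 501.89 -324.4    95.39] [-0.39  0.34  2.88]
17.7667 39.00378275296829 [ 501.16 -323.94  199.21] [ 0.87  0.18 -2.94]
19.9583 39.37129231813834 [537.05  -4.92 199.97] [-0.06 -0.02 -2.34]
```

View pics/w6.png

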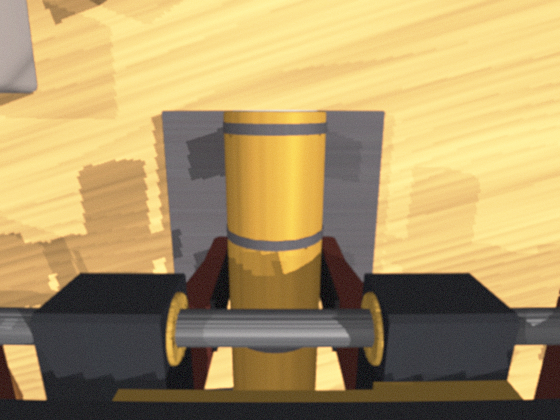

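The barrel is held straight (edges at columns 225 and 325, bands level). Now I lower it into the V.

Run:
```python
from h import *
env.move_l([537.1,-4.5,122],rate=120); env.hold(0.3)
s=env.read_state(); print(s['tool_pos'],s['force']); 
for z in (116,112,109): 
    r=env.move_l([537.1,-4.5,z],rate=15,f_stop=12); env.hold(0.3); s=env.read_state(); print(z,r,s['time_s'],s['tool_pos'],s['force'],s['wrist_torque'],s['width'])
    if r: break
shot('w7')
```

```text
[537.4   -4.51 122.62] [ 0.42 -0.22 -1.7 ]
116 False 21.9083 [537.13  -4.5  116.05] [-0.3   0.08 -1.39] [ 0.04  0.01 -0.08] 39.46478502646053
112 True 22.4667 [537.59  -4.13 113.67] [1.47 2.89 5.45] [ 0.56 -0.26  0.01] 39.546093697436085
```

View pics/w7.png

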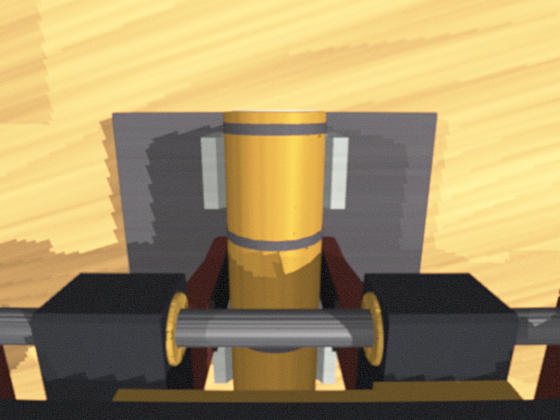

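Seated: the supports stand symmetrically each side of the barrel at columns 203–225 and 325–347. A lateral force of about 3 N towards +y means the target is slightly off the V's centre, so I shift it and then press.

Run:
```python
from h import *
yc=np.array([np.sin(0.278),np.cos(0.278),0]); base=np.array([537.1,-4.5,0]); off=0.5
z=113.0
for i in range(10):
    p=base+yc*off; p[2]=z
    env.move_l(p,rate=15); env.hold(0.4); F=[];
    for k in range(5): env.hold(0.05); F.append(env.read_state()['force'])
    F=np.mean(F,0); s=env.read_state(); fl=F@yc
    print('off %.2f z %.2f'%(off,z),s['time_s'],s['tool_pos'],F,'lat %.2f'%fl)
    press=F[2]+2.2
    if abs(press-15)<1.5 and abs(fl)<1.5: break
    off+=np.clip(fl*0.12,-.5,.5); z-=np.clip((15-press)*0.1,-1,1)
```

```text
off 0.50 z 113.00 23.4167 [537.63  -4.05 113.6 ] [0.07 1.59 8.23] lat 1.55
off 0.69 z 112.54 24.3167 [537.68  -4.03 113.59] [-2.08  0.43 13.75] lat -0.15
```

Run:
```python
from h import *
env.hold(1.0)
s=env.read_state(); print(s['time_s'],s['tool_pos'],s['force'],s['wrist_torque'],s['width'])
a=viewer.camera('top');b=viewer.camera('scene');shot('w8')
cv2.imwrite('pics/t8.png',a)
cv2.imwrite('pics/m8.png',np.vstack([np.hstack([cv2.resize(a[130:280,80:280],(400,300)),cv2.resize(b[60:255,250:510],(400,300))]),cv2.resize(cv2.imread('pics/w8.png'),(400,300)).repeat(1,0) if 0 else np.hstack([cv2.resize(cv2.imread('pics/w8.png'),(400,300)),cv2.resize(a,(400,300))])]))
```

```text
25.3167 [537.68  -4.03 113.57] [-1.32  0.15 13.68] [0.15 0.34 0.05] 39.36667203178586
```

View pics/m8.png

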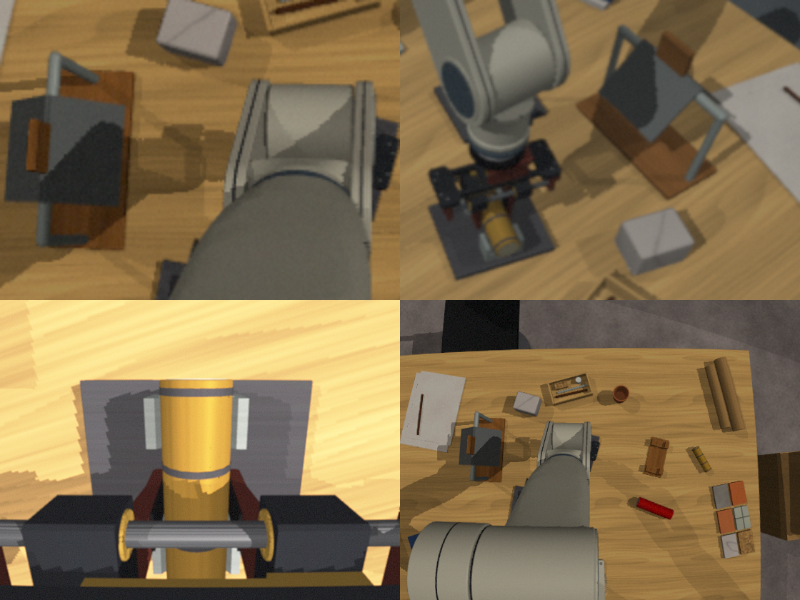

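The cover sits astride the bar, the barrel sits in the V between symmetric supports (columns 152 and 241 in the panel), and the bystanders look unmoved. One numeric check on the cover and the barrel's lengthwise centring, then sign off.

Run:
```python
from h import *
g=plane('top',[(98,202.5)],215)[0]
u=np.array([np.cos(-.05),np.sin(-.05)]);v=np.array([-u[1],u[0]]);d=g[:2]-[540.4,329.6];print('cover grip in rail x,y',d@u,d@v)
T=np.load('pics/w8.npy')
b=plane('wrist',[(274,128*1.0)],72,T)[0]
a=cv2.imread('pics/w8.png');col=a[100:260,274].astype(int);print([i+100 for i in range(160) if col[i,2]<130])
c=np.array([537.1,-4.5]);x=np.array([np.cos(.278),-np.sin(.278)])
rows=[i+100 for i in range(160) if col[i,2]<130]
for r in rows: print(r,(plane('wrist',[(274,r)],72,T)[0][:2]-c)@x)
```

```text
cover grip in rail x,y -1.8343921951850382 -7.341897873245017
[125, 126, 127, 128, 129, 130, 131, 132, 133, 134, 242, 243, 244, 245, 246, 247, 248, 249]
125 65.7857671447363
126 65.4514888766002
127 65.11677646729673
128 64.78162862148986
129 64.44604403957793
130 64.11002141767024
131 63.773559447564146
132 63.43665681672219
133 63.09931220824795
134 62.76152430086348
242 23.35626905617881
243 22.96110262861255
244 22.565314505420034
245 22.16890269651604
246 21.771865203732663
247 21.374200020773156
248 20.975905133165092
249 20.576978518214712
```

Barrel bands lie at 64.3 and 22 mm, against ±64.6 and ±22 expected, so it is centred. The cover reading of −7 mm sideways is rough, so I'll cross-check it in the close wrist view w3.

Run:
```python
from h import *
a=cv2.imread('pics/w3.png')
cv2.imwrite('pics/w3c.png',cv2.resize(a[100:300,170:380],None,fx=3,fy=3,interpolation=cv2.INTER_CUBIC))
b=cv2.imread('pics/t8.png');cv2.imwrite('pics/t8c.png',cv2.resize(b[150:270,70:170],None,fx=5,fy=5,interpolation=cv2.INTER_CUBIC))
```

```text
(no output)
```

View pics/w3c.png

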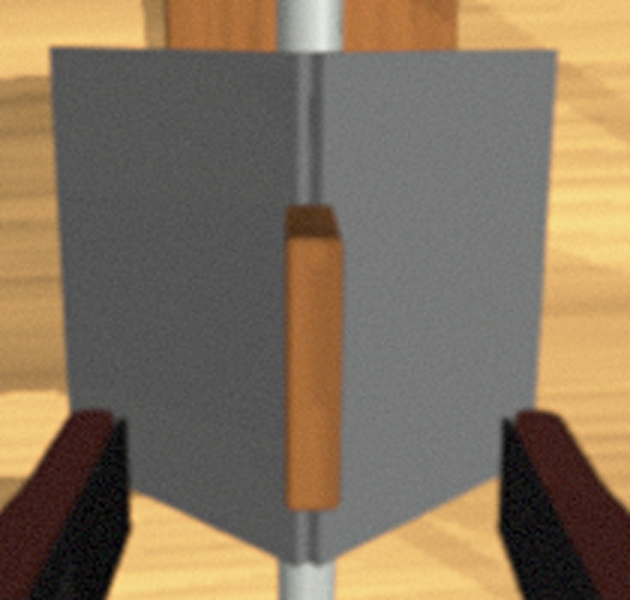

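View pics/t8c.png

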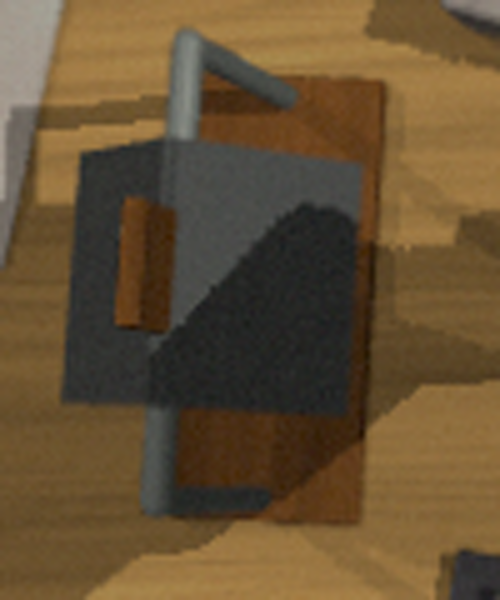

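Both close views show the ridge lying on the bar, with the bar emerging centrally from under it. The rough −7 mm came from including the grip bar's side face. Its top face is at pixel (96,202), which gives about −3 mm. Handing in.

Run:
```python
from h import *
print(plane('top',[(95.9,202.3)],215))
s=env.read_state(); print(s['time_s'],s['force'])
print(workorder.sign_off())
s=env.read_state(); print(s['time_s'],s['force'],s['tool_pos'])
```

```text
[[538.76 327.37 215.  ]]
25.4667 [-2.02  0.71 13.54]
the job is handed in; nothing more can be done
None
the job is handed in; nothing more can be done
```

I hung the cover astride the rail bar and laid the brass barrel in the far cradle's V. I handed the job in at 25.5 s, still gripping the barrel and pressing it down.

- **Press:** the last reading was 13.5 N upward on the tool. Adding about 2.2 N for the barrel's weight makes roughly 16 N on the V. The sideways force was under 1 N.
- **Barrel:** the bands put it about 0.3 mm off centre lengthwise. The grasp height puts its axis at 52.6 mm, against 52 mm for a seated barrel.
- **Cover:** the close views showed it level, with its ridge on the bar and the fingers clear. Its grip bar's top face is about 2 mm from the bar's line.
- **Bystanders:** the marble block, cup and tray looked unmoved in the last top view; I did not measure them.

One check disagreed: a first rough reading put the cover 7 mm sideways. It had included the grip bar's side face, and re-reading the top face alone gave the 2 mm. The sign-off gave no verdict, and the state could not be read afterwards.

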